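# Open the locked lamp drawer of a microscope light source

### The arm

A 6-joint arm with a two-finger parallel gripper is mounted at the origin on the work surface. World frame = base frame: x ahead of the robot, y to its left, z up, the work surface at z = 0. Lengths are in m, angles in degrees, forces in N, time in s.
With the tool pointing down it reaches from about 0.375 to 0.9 m from the base axis. Payload 3.1 kg.
Tool frame: the origin (TCP) lies at the very end of the fingers, on their centre line; the grasp point (between the pads) lies 19 mm behind it (bot.tcp_to_grasp is the distance from the TCP to the grasp point, in m); z points along the fingers, y is the direction in which the jaws open and shut (so a half turn about z gives the same grasp; the last joint's range is limited). The gripper opens to 87 mm and grips with 3 to 60 N. Pads are 19 mm wide; open, the fingers measure 117 mm over their backs; the gripper's body (75 mm by 190 mm) begins 51 mm behind the grasp point.
Start: joints at [54.288, 30.224, 82.088, -0, 67.689, -10.227], TCP at [0.269, 0.564, 0.223] pointing down, gripper open.
Joint ranges: [-176.69, 176.69], [-43.24, 126.21], [12.49, 139.97], [-82, 262], [0, 151.66], [-163.58, 163.58]. Speed limits (degrees/s): [159.86, 159.86, 180, 180, 180, 180].

### API

Orientations are given as a 3x3 rotation matrix whose columns are the frame's x, y, z axes.
In Python, from rig import telemetry, eyes, order, bot gives the robot as it stands. The module is installed in compiled form; this text tells all that it offers.
- The arm moves only by the tool servo_tool, never from a script. Its argument "targets" is a list of rows, each a list of 2 entries, a list of its own where there are three numbers: the shift along the tool's x, y, z in m, then the turn, a rotation vector about the tool's x, y, z in rad. In form: [[[tx, ty, tz], [wx, wy, wz]], ...]. A call has 1 to 12 rows; each row is the pose to reach, as a shift and turn from the pose commanded when the call began, along the tool's axes at that moment; what a row does not reach only later rows make up. A row lasts 1/8 s, in which the tool goes at most 62.5 mm and 10.7 degrees, less where a joint would pass 70% of its speed; a pose out of reach is approached as far as the arm can. A call with a gripper value outside its range is refused whole. "gripper" is the finger opening in m, from 0 to 0.087, set as the call begins (left out, the last holds). The fingers move at their own pace and stop on an object; the grip force is fixed at half the most. Time passes only in rows, so rows that repeat a pose let the fingers close. It gives the time, the measured TCP pose, the force and the opening at its end, in the units of the state.
- telemetry.read_state(): the state, without advancing time (a new reading comes with each control period).
- eyes.capture(name): name is "side" or "top"; returns a dict with "pixels" (420x560x3 uint8, blue, green, red), "intrinsics" (3x3 intrinsics, pixels), "k1" (the pictures are not rectified: a ray, as slopes to the right and down, at radius r is drawn at 1 + k1 r^2 times it, then the intrinsics apply), "extrinsics" (4x4, takes a point from camera to world coordinates). Camera axes: x right, y down, z forward; pixel columns grow to the right and rows downward; lengths in m; the calibration is good to about 2 mm. A picture is of the moment at which its call begins. There is no depth.
- order.hand_in(): hands the job in, once; it reports no verdict.
The state is a dict: "time_s": time; "joint_positions": joint angles; "qvel": joint speeds; "tau": joint torques, N m; "position": TCP position; "tcp_rot": TCP orientation; "force": force on the tool from outside, world axes, zero at the start; "moment": the same for the moment, N m; "opening": opening from 0.0 (shut) to 1.0 (fully open).
Only numpy, scipy, OpenCV 4.12 (cv2) and the standard library are available. Lean on these libraries where they do the work, as an engineer would, in place of code of your own. Each camera call takes 0.05 s, during which the arm holds its last target. There are 200 camera calls.

### The job

The lamp of the microscope's light source has to be changed, and its drawer only opens with the pin tool. Take the pin tool (the tall square handle) from the tool stand, press the latch at the bottom of the well in the lamp drawer's grip block with its tip, and keep it pressed while you push the drawer out to its stop with the same pin. Then put the pin tool back in its hole in the stand; do not touch the lamp, and leave everything else standing where it is.

Things in the scene. Friction and masses are not known exactly. Their poses are not given: they have to be found in the camera images.
- light_source: fixed beige metal box, 220 (x) x 190 (y) x 125 mm high, vents and a carrying handle (142 mm high) on top; origin at the centre of its underside on the table. The lamp drawer comes out of its -x end face (at x = -110), moving along the box's own -x; the operator panel with knob and port is the +y face
- lamp_drawer (a joint): how far the lamp drawer is out along the box's -x, m: 0 = shut and latched, 0.075 = out against its stop. It slides level, with about 2 N of friction, and stays where it is left
- well_mouth (a point): centre of the mouth of a square well in the flat top of the drawer's grey grip block, 76 mm above the table, on the box's x axis (x = -138 when shut); moves with the drawer, axes as the box. The well is 16 x 16 mm with upright walls. The latch pad lies 10 mm below the mouth and goes 8 mm further down; a pin tip standing on the pad pushes the drawer by the well's wall
- latch (a joint): how far the latch pad is pressed down, m: 0 = up, 0.008 = fully down on its stop. Spring 2 N at the start, 5.2 N fully down. The drawer is locked until the pad is 5 mm down; its tooth has passed the strike when the drawer is about 18 mm out. It springs up when let go
- latch_pad: the steel latch pad, 15 x 15 mm, at the bottom of the well; it goes down with the latch and out with the drawer
- tool_stand: fixed grey plastic block, 56 (x) x 150 (y) x 65 mm high, with three upright 12 mm through holes in a row along y, 50 mm apart; origin at the centre of its underside. One tool stands in each hole, the order varies
- tool_stand_hole0 (a point): centre of the mouth of the hole at y = -50 mm in the stand's top, 65 mm above the table
- tool_stand_hole1 (a point): centre of the mouth of the middle hole in the stand's top
- tool_stand_hole2 (a point): centre of the mouth of the hole at y = +50 mm in the stand's top
- pin_mid (a point): the pin tool, 140 mm long, about 80 g, upright, tip down: point on its axis 70 mm above the tip (z up). From the tip: steel pin of 8 mm diameter up to 55 mm, collar of 28 mm diameter from 55 to 61 mm, black square handle 22 x 22 mm (sides within 0.1 rad of the stand's) from 61 to 140 mm. In the stand the collar rests on the top, tip 10 mm above the table; lift 120 mm to pass over the others
- screwdriver: bystander in the stand: screwdriver with a stubby round black handle, 30 mm across, its top 120 mm above the table (origin at the tip)
- hex_driver: bystander in the stand: driver with a black T-handle, crossbar 76 mm long along its x, its top 120 mm above the table (origin at the tip)
- dropper_near: bystander: amber dropper bottle, 32 mm across, 83 mm high, on the table beside the drawer's path (origin under it)
- dropper_far: bystander: the same kind of dropper bottle, on the other side of the drawer's path
- reagent_bottle: bystander: white bottle with a red cap, 60 mm across, 150 mm high, beside the light source's other end
- slide_box: bystander: flat dark blue box for glass slides, 87 x 167 x 35 mm, near the stand
- petri_dish: bystander: dish with lid, 93 mm across, 17 mm high, near the stand
- beaker: bystander: white beaker, 60 mm across, 75 mm high, near the stand
- drawer_end (a point): centre of the outer (-x) face of the drawer's grip block, 44 mm above the table. The block is 56 (x) x 104 (y) x 64 mm high and sticks out of the box's end face; the well is in the middle of its top, 28 mm from that face; the box is 49 mm higher than the block
- lamp (a point): centre of the reflector lamp (48 mm across, 58 mm deep with its holder) in its white ceramic holder, on the drawer behind the grip block; hidden in the box while the drawer is shut, bare once it is out, its top 5 mm below the block's top. Not to be touched

How it is judged (in metres and radians):
On the way, in this order (a step that is already met when the one before it is completed fails the run):
1. the pin tool presses the latch at least 5 mm down while the drawer is still shut (value of joint latch above 0.005 m and contact force between pin_tool and latch_pad above 0.5 N and value of joint lamp_drawer below 0.006 m), for 0.05 s.
2. the drawer is past its strike (25 mm out) with the pin tool still pressing the latch (value of joint lamp_drawer between 0.025 and 0.055 m and value of joint latch above 0.003 m and contact force between pin_tool and latch_pad above 0.5 N), for 0.02 s.
3. the drawer is out to its stop with the pin tool still pressing the latch (value of joint lamp_drawer above 0.068 m and value of joint latch above 0.003 m and contact force between pin_tool and latch_pad above 0.5 N), for 0.05 s.
At the end, for the whole second after the job is handed in: The lamp drawer is out to its stop (at least 66 of 75 mm), the latch has sprung back up, and the pin tool stands upright in its hole with its collar on the stand (within 4 mm) (value of joint lamp_drawer above 0.066 m and value of joint latch below 0.002 m and (distance between pin_mid and tool_stand_hole0 below 0.019 m or distance between pin_mid and tool_stand_hole1 below 0.019 m or distance between pin_mid and tool_stand_hole2 below 0.019 m) and angle between pin_mid's own z axis and vertical below 0.12 rad); the robot touches nothing.
It fails at once if the lamp is touched (contact force between anything else and lamp_drawer_c8 above 0.3 N or contact force between anything else and lamp_drawer_c9 above 0.3 N or contact force between anything else and lamp_drawer_c10 above 0.3 N).
It fails at once if a bystander is knocked over or shifted by more than 20 mm (distance of any of dropper_near, dropper_far, reagent_bottle, slide_box, petri_dish, beaker, screwdriver, hex_driver from where it was at the start of the episode above 0.02 m or angle between any of dropper_near, dropper_far, reagent_bottle, beaker's own z axis and vertical above 0.5 rad).
It also fails if it takes over 58 s, if anything falls off the work surface, if the arm or the gripper's body presses on something with over 40 N, if the wrist force passes 120 N, or if a joint passes its speed limit or range.

## Working session

There is one attempt and no reset: what is moved stays moved. The work goes in short steps, Python scripts to look and compute and a tool call to move; the robot and the scene stay as the last step left them, time stands still between calls to the robot, and variables do not carry over. Pictures are saved under pics/ and viewed, about 8 in all and at most 12, crops included, and the job is handed in when it is done.

Besides the shell and the picture viewer there is one more tool, called after "Request:" as name(argument=value, ...) on one line, values as JSON. servo_tool: Moves the arm, as the interface text tells. Its arguments: {"type":"object","properties":{"targets":{"type":"array","items":{"type":"array"}},"gripper":{"type":"number"}},"required":["targets"]}

```bash
mkdir -p pics
cat > h.py <<'E'
import numpy as np, cv2
from rig import telemetry, eyes, order, bot
def snap(n,f):
    c=eyes.capture(n); cv2.imwrite('pics/'+f,c['pixels']); return c
def calib(c):
    return np.array(c['intrinsics'],float),float(c['k1']),np.array(c['extrinsics'],float)
def proj(c,P):
    K,k,T=calib(c); P=np.atleast_2d(P); q=(P-T[:3,3])@T[:3,:3]; s=q[:,:2]/q[:,2:]
    s=s*(1+k*(s**2).sum(1,keepdims=True)); return s@K[:2,:2].T+K[:2,2]
def atz(c,uv,z):
    K,k,T=calib(c); uv=np.atleast_2d(uv).astype(float); d=(uv-K[:2,2])/np.diag(K)[:2]; s=d.copy()
    for _ in range(30): s=d/(1+k*(s**2).sum(1,keepdims=True))
    r=np.c_[s,np.ones(len(s))]@T[:3,:3].T; z=np.broadcast_to(z,len(s))
    return T[:3,3]+r*((z-T[2,3])/r[:,2])[:,None]
E
python3 - <<'E'
from h import *
import pickle
np.set_printoptions(precision=3,suppress=True)
for n in('top','side'):
    c=snap(n,n+'0.png'); pickle.dump(c,open(n+'0.pkl','wb')); print(n,calib(c))
print(telemetry.read_state())
E
```

```text
top (array([[449.587,   0.   , 271.53 ],
       [  0.   , 449.587, 211.623],
       [  0.   ,   0.   ,   1.   ]]), -0.14025952380108256, array([[-0.012, -0.989,  0.145,  0.39 ],
       [-1.   ,  0.008, -0.029,  0.053],
       [ 0.027, -0.145, -0.989,  1.153],
       [ 0.   ,  0.   ,  0.   ,  1.   ]]))
side (array([[394.495,   0.   , 278.038],
       [  0.   , 394.495, 215.321],
       [  0.   ,   0.   ,   1.   ]]), -0.04458345691149566, array([[ 0.408, -0.81 ,  0.42 ,  0.176],
       [-0.913, -0.369,  0.175, -0.13 ],
       [ 0.014, -0.455, -0.89 ,  0.924],
       [ 0.   ,  0.   ,  0.   ,  1.   ]]))
{'time_s': 0.1, 'joint_positions': array([ 54.287,  30.271,  82.148,  -0.001,  67.688, -10.229]), 'qvel': array([ 0.019, -0.016, -0.196,  0.092,  0.032, -0.1  ]), 'tau': array([  0.   , -44.099, -17.715,   0.064,   0.053,  -0.   ]), 'position': array([0.269, 0.564, 0.222]), 'tcp_rot': array([[-0.903,  0.43 , -0.001],
       [ 0.43 ,  0.903, -0.002],
       [ 0.   , -0.002, -1.   ]]), 'force': array([ 0.268, -0.717,  0.376]), 'moment': array([-0.009, -0.076, -0.021]), 'opening': 1.0001369324555918}
```

View pics/top0.png

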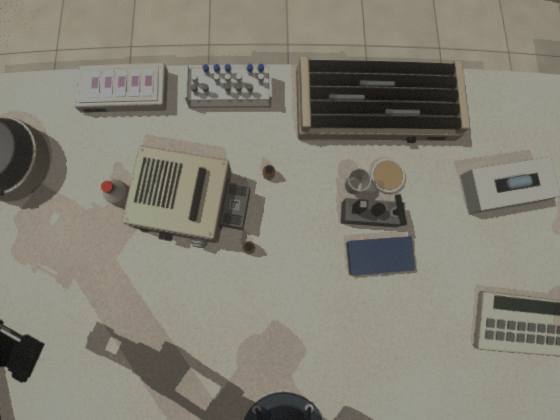

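View pics/side0.png

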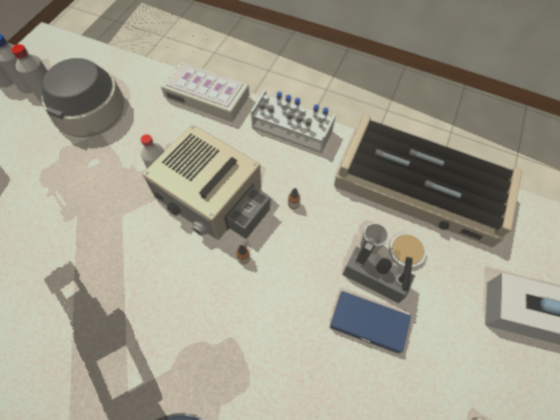

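The top view shows the light source around (178,192) with its grip block at (236,205), the droppers at (268,172) and (249,247), and the stand at (373,213). I'll zoom in on the last two.

Run:
```python
import cv2,numpy as np
t=cv2.imread('pics/top0.png'); s=cv2.imread('pics/side0.png')
f=lambda i,x,y,w,h,k:cv2.resize(i[y:y+h,x:x+w],None,fx=k,fy=k,interpolation=cv2.INTER_CUBIC)
a=f(t,115,135,170,120,4.6);cv2.imwrite('pics/a.png',a)
b=np.hstack([f(t,330,160,90,80,4.4),f(s,335,215,90,80,4.4)]);cv2.imwrite('pics/b.png',b)
```

```text
(no output)
```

View pics/a.png

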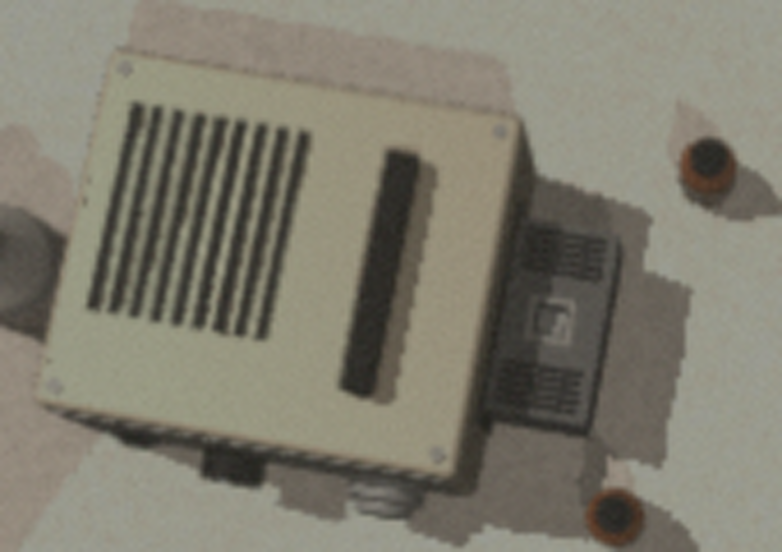

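View pics/b.png

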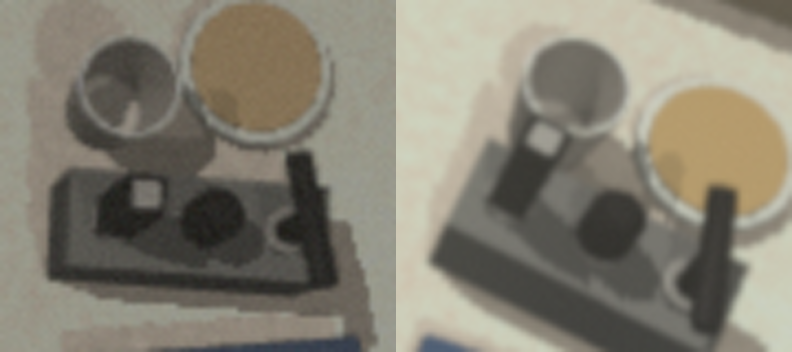

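Run:
```python
from h import *
import pickle
np.set_printoptions(precision=4,suppress=True)
t=pickle.load(open('top0.pkl','rb'));s=pickle.load(open('side0.pkl','rb'))
A=lambda p:np.array(p)/4.6+[115,135]
B=lambda p:np.array(p)/4.4+[330,160]
box=atz(t,A([(122,50),(522,118),(455,490),(38,402)]),.125);print('box',box[:,:2],'c',box.mean(0), [np.linalg.norm(box[i]-box[i-1]) for i in range(4)])
for i,j in((0,1),(3,2),(2,1),(3,0)): d=box[j]-box[i];print(np.degrees(np.arctan2(d[1],d[0])))
w=atz(t,A([(551,321),(530,298),(575,345)]),.076);print('well',w)
g=atz(t,A([(622,240),(590,430)]),.076);print('grip outer',g,g.mean(0))
dr=atz(t,A([(710,157),(614,510)]),.083);print('droppers',dr)
print('pin top',atz(t,B([(147,193)]),.15),'side',atz(s,[(368.6+0,246.4)],.15))
st=atz(t,B([(72,170),(328,186),(330,290),(66,268)]),.065);print('stand',st,st.mean(0))
# side checks
print('well in side px',proj(s,w[:1]), 'box ctr corners side',proj(s,box))
```

```text
box [[0.7012 0.3304]
 [0.6625 0.1227]
 [0.4725 0.1557]
 [0.5182 0.3672]] c [0.5886 0.244  0.125 ] [np.float64(0.1866837712756913), np.float64(0.21127298409216216), np.float64(0.19280716420121058), np.float64(0.21636450110633207)]
-100.56048747540952
-102.18285197390976
-9.83651126239765
-11.348845371313056
well [[0.5652 0.1104 0.076 ]
 [0.5776 0.1215 0.076 ]
 [0.5523 0.0978 0.076 ]]
grip outer [[0.6084 0.0728 0.076 ]
 [0.5073 0.0901 0.076 ]] [0.5578 0.0814 0.076 ]
droppers [[0.6516 0.0258 0.083 ]
 [0.4648 0.0776 0.083 ]]
pin top [[ 0.5531 -0.1867  0.15  ]] side [[ 0.554  -0.1847  0.15  ]]
stand [[ 0.5803 -0.1647  0.065 ]
 [ 0.5702 -0.3125  0.065 ]
 [ 0.5106 -0.3104  0.065 ]
 [ 0.5247 -0.1592  0.065 ]] [ 0.5465 -0.2367  0.065 ]
well in side px [[248.1925 207.8793]] box ctr corners side [[193.773  125.399 ]
 [260.1631 164.5059]
 [210.8344 223.3016]
 [142.5372 174.8823]]
```

The pin tool is the left one in the stand. Its top is at (363,204) in the top view and (369,246) in the side view, and the two views agree to 2 mm: (0.5535, -0.186). The well mouth is near (0.565, 0.110) and the drawer's outward heading is about -100.5°. I'm moving over the pin now, with the jaws along the stand's x.

Request:
servo_tool(targets=[[[-0.02, -0.019, -0.005], [0, 0, 0.04]], [[-0.055, -0.053, -0.01], [0, 0, 0.11]], [[-0.09, -0.086, -0.015], [0, 0, 0.18]], [[-0.125, -0.12, -0.018], [0, 0, 0.25]], [[-0.16, -0.153, -0.018], [0, 0, 0.32]], [[-0.195, -0.187, -0.018], [0, 0, 0.4]], [[-0.23, -0.22, -0.018], [0, 0, 0.48]], [[-0.265, -0.254, -0.018], [0, 0, 0.55]], [[-0.3, -0.288, -0.018], [0, 0, 0.62]], [[-0.335, -0.321, -0.018], [0, 0, 0.69]], [[-0.365, -0.35, -0.018], [0, 0, 0.76]], [[-0.38, -0.364, -0.018], [0, 0, 0.8]]], gripper=0.05)

```text
time_s: 1.6
position: [0.4559, 0.0701, 0.2404]
tcp_rot: [[-0.316, 0.949, -0.0], [0.949, 0.316, -0.0], [-0.0, -0.0, -1.0]]
force: [-0.2, 0.3, 0.0]
opening: 0.572
```

```bash
cat >> h.py <<'E'
def delta(P,jaw=None):
    s=telemetry.read_state();R=np.array(s['tcp_rot']);p=np.array(s['position'])
    np.set_printoptions(precision=4,suppress=True)
    print('t',s['time_s'],'pos',p,'jaw',np.degrees(np.arctan2(R[1,1],R[0,1])),'z',R[:,2],'F',s['force'],'open',s['opening'])
    print('tool shift',R.T@(np.array(P)-p))
    if jaw is not None:
        y=np.array([np.cos(np.radians(jaw)),np.sin(np.radians(jaw)),0]);x=np.array([y[1],-y[0],0]);G=np.c_[x,y,[0,0,-1]]
        print('turn',cv2.Rodrigues(R.T@G)[0].ravel())
E
python3 -c "
from h import *
delta([.5535,-.186,.24],-4.6)"
```

```text
t 1.6 pos [0.4559 0.0701 0.2404] jaw 18.45057073807268 z [-0.0001 -0.0003 -1.    ] F [-0.1651  0.3244  0.0117] open 0.5721165221533021
tool shift [-0.2738  0.0115  0.0004]
turn [-1.5391 -0.3138  0.0002]
```

Request:
servo_tool(targets=[[[-0.02, 0.001, 0], [0, 0, 0.03]], [[-0.06, 0.003, 0], [0, 0, 0.09]], [[-0.1, 0.004, 0], [0, 0, 0.15]], [[-0.14, 0.006, 0], [0, 0, 0.21]], [[-0.18, 0.008, 0], [0, 0, 0.27]], [[-0.22, 0.01, 0], [0, 0, 0.33]], [[-0.25, 0.011, 0], [0, 0, 0.37]], [[-0.268, 0.0115, 0], [0, 0, 0.395]], [[-0.274, 0.0115, 0], [0, 0, 0.402]], [[-0.274, 0.0115, 0], [0, 0, 0.402]]])

```text
time_s: 2.85
position: [0.5535, -0.1831, 0.2403]
tcp_rot: [[0.076, 0.997, -0.001], [0.997, -0.076, 0.001], [0.001, -0.001, -1.0]]
force: [-0.6, 0.4, -0.2]
opening: 0.574
```

```bash
sed -i 's/x=np.array(\[y\[1\],-y\[0\],0\])/x=np.array([-y[1],y[0],0])/' h.py; python3 -c "
from h import *
delta([.5535,-.186,.086],-4.6)
t=snap('top','t1.png');s=snap('side','s1.png')
f=lambda i,x,y,w,h,k:cv2.resize(i['pixels'][y:y+h,x:x+w],None,fx=k,fy=k,interpolation=cv2.INTER_CUBIC)
cv2.imwrite('pics/c.png',np.hstack([f(t,320,150,100,100,4),f(s,320,195,100,100,4)]))"
```

```text
t 2.85 pos [ 0.5535 -0.1831  0.2403] jaw -4.332792601366582 z [-0.0009  0.0008 -1.    ] F [-0.5863  0.3603 -0.1781] open 0.5743288690387388
tool shift [-0.003   0.0003  0.1543]
turn [-0.0009 -0.0008  0.0047]
```

View pics/c.png

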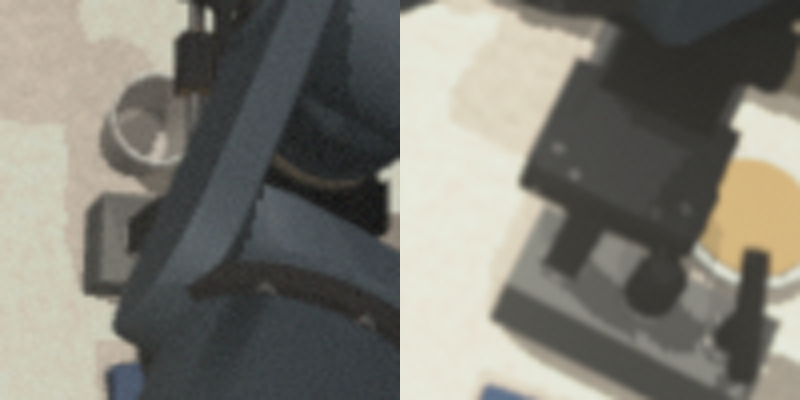

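The arm hides the pin in both views, so I'm descending on the estimate; the open jaws leave 14 mm of margin each side.

Request:
servo_tool(targets=[[[-0.001, 0, 0.02], [0, 0, 0]], [[-0.001, 0, 0.05], [0, 0, 0]], [[-0.001, 0, 0.08], [0, 0, 0]], [[-0.001, 0, 0.105], [0, 0, 0]], [[-0.001, 0, 0.125], [0, 0, 0]], [[-0.001, 0, 0.14], [0, 0, 0]], [[-0.001, 0, 0.15], [0, 0, 0]], [[-0.001, 0, 0.15], [0, 0, 0]], [[-0.001, 0, 0.15], [0, 0, 0]]])

```text
time_s: 4.08
position: [0.5544, -0.185, 0.0912]
tcp_rot: [[0.076, 0.997, 0.001], [0.997, -0.076, -0.001], [-0.001, 0.001, -1.0]]
force: [-0.0, -0.0, 0.2]
opening: 0.573
```

Request:
servo_tool(targets=[[[0, 0, 0], [0, 0, 0]], [[0, 0, 0], [0, 0, 0]], [[0, 0, 0], [0, 0, 0]], [[0, 0, 0], [0, 0, 0]], [[0, 0, 0], [0, 0, 0]], [[0, 0, 0], [0, 0, 0]], [[0, 0, 0], [0, 0, 0]], [[0, 0, 0], [0, 0, 0]]], gripper=0.015)

```text
time_s: 5.08
position: [0.5539, -0.1848, 0.0907]
tcp_rot: [[0.076, 0.997, 0.0], [0.997, -0.076, -0.0], [-0.0, 0.0, -1.0]]
force: [-0.4, 1.1, 2.6]
opening: 0.245
```

```bash
python3 -c "
from h import *
delta([.5535,-.186,.21],-4.6)"
```

```text
t 5.075 pos [ 0.5539 -0.1848  0.0907] jaw -4.353277681594639 z [ 0.0001 -0.0001 -1.    ] F [-0.3784  1.1181  2.6047] open 0.24461542286034882
tool shift [-0.0012 -0.0003 -0.1193]
turn [0.0001 0.0001 0.0043]
```

The jaws stopped at 21.3 mm, so they hold the handle. The return pose is TCP (0.5539, -0.1848, 0.0907). Lifting 125 mm.

Request:
servo_tool(targets=[[[0, 0, -0.01], [0, 0, 0]], [[0, 0, -0.025], [0, 0, 0]], [[0, 0, -0.045], [0, 0, 0]], [[0, 0, -0.065], [0, 0, 0]], [[0, 0, -0.085], [0, 0, 0]], [[0, 0, -0.105], [0, 0, 0]], [[0, 0, -0.118], [0, 0, 0]], [[0, 0, -0.125], [0, 0, 0]], [[0, 0, -0.125], [0, 0, 0]]])

```text
time_s: 6.2
position: [0.5539, -0.1848, 0.2159]
tcp_rot: [[0.076, 0.997, 0.001], [0.997, -0.076, -0.0], [-0.0, 0.001, -1.0]]
force: [0.3, 0.4, -0.9]
opening: 0.248
```

```bash
python3 -c "
from h import *
delta([.5652,.1104,.2157],-4.35)"
```

```text
t 6.2 pos [ 0.5539 -0.1848  0.2159] jaw -4.353040445242955 z [ 0.0006 -0.0003 -1.    ] F [ 0.2946  0.3722 -0.8675] open 0.24834505532904433
tool shift [ 0.2952 -0.0112  0.0001]
turn [ 0.0006  0.0003 -0.0001]
```

Request:
servo_tool(targets=[[[0.015, -0.001, 0], [0, 0, 0]], [[0.045, -0.002, 0], [0, 0, 0]], [[0.08, -0.003, 0], [0, 0, 0]], [[0.115, -0.004, 0], [0, 0, 0]], [[0.15, -0.006, 0], [0, 0, 0]], [[0.185, -0.007, 0], [0, 0, 0]], [[0.22, -0.008, 0], [0, 0, 0]], [[0.25, -0.0095, 0], [0, 0, 0]], [[0.275, -0.0105, 0], [0, 0, 0]], [[0.288, -0.011, 0], [0, 0, 0]], [[0.295, -0.011, 0], [0, 0, 0]], [[0.295, -0.011, 0], [0, 0, 0]]])

```text
time_s: 7.7
position: [0.5651, 0.1102, 0.2153]
tcp_rot: [[0.076, 0.997, -0.0], [0.997, -0.076, -0.0], [-0.0, -0.0, -1.0]]
force: [-0.1, -0.8, -1.7]
opening: 0.25
```

Request:
servo_tool(targets=[[[0, 0, 0.015], [0, 0, 0]], [[0, 0, 0.03], [0, 0, 0]], [[0, 0, 0.042], [0, 0, 0]], [[0, 0, 0.048], [0, 0, 0]], [[0, 0, 0.048], [0, 0, 0]]])

```text
time_s: 8.32
position: [0.565, 0.1101, 0.1668]
tcp_rot: [[0.076, 0.997, -0.001], [0.997, -0.076, -0.0], [-0.0, -0.001, -1.0]]
force: [-0.2, -0.1, -0.5]
opening: 0.248
```

```bash
python3 -c "
from h import *
import pickle
delta([.5652,.1104,.2157],-4.35)
t=snap('top','t2.png');s=snap('side','s2.png');pickle.dump((t,s),open('2.pkl','wb'))
s0=pickle.load(open('side0.pkl','rb'))
p=np.array(telemetry.read_state()['position']);tip=p-[0,0,.0807]
print('tip px',proj(t,tip),proj(s,tip),'well px side',proj(s,[.5652,.1104,.076]))
f=lambda i,x,y,w,h,k:cv2.resize(i['pixels'][y:y+h,x:x+w],None,fx=k,fy=k,interpolation=cv2.INTER_CUBIC)
cv2.imwrite('pics/d.png',np.vstack([np.hstack([f(t,205,165,65,50,6),f(s,215,180,65,50,6)]),np.hstack([f(s0,215,180,65,50,6)]*2)]))"
```

```text
t 8.325 pos [0.565  0.1101 0.1668] jaw -4.3640532196903425 z [-0.0013 -0.     -1.    ] F [-0.1705 -0.1073 -0.4508] open 0.24828034732799797
tool shift [ 0.0003  0.0001 -0.0489]
turn [-0.0013  0.0001 -0.0002]
tip px [[234.6268 203.8581]] [[248.1102 205.5954]] well px side [[248.2009 207.8827]]
```

View pics/d.png

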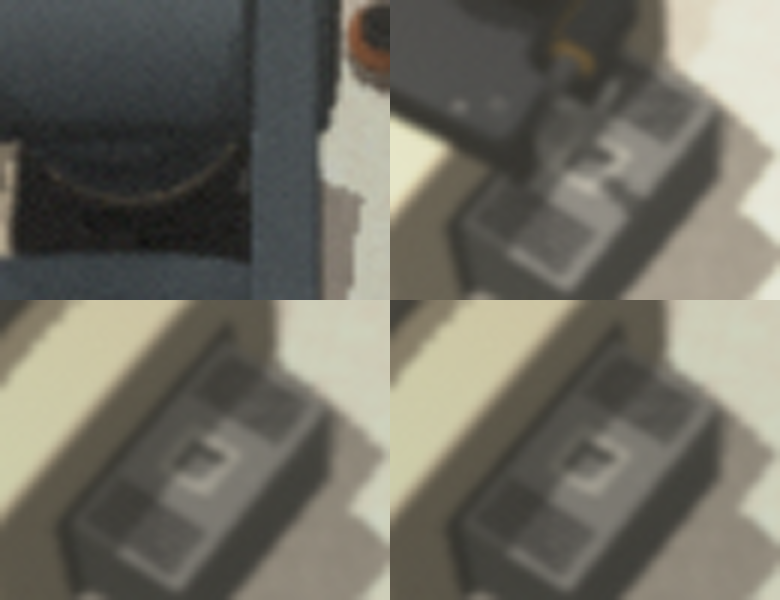

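```bash
python3 -c "
from h import *
import pickle
t,s=pickle.load(open('2.pkl','rb'))
p=np.array(telemetry.read_state()['position'])
x0,y0,k=228,185,16
for h in(0,.03,.055,.061,.14):print(h,((proj(s,p+[0,0,h-.0807])-[x0,y0])*k).round())
print('well corrected',atz(s,[(248.7,207.2)],.076))
i=s['pixels'][y0:y0+36,x0:x0+48]
i=cv2.convertScaleAbs(i,alpha=1.4,beta=0)
cv2.imwrite('pics/e.png',cv2.resize(i,None,fx=k,fy=k,interpolation=cv2.INTER_CUBIC))"
```

```text
0 [[322. 330.]]
0.03 [[311. 232.]]
0.055 [[301. 146.]]
0.061 [[299. 125.]]
0.14 [[ 265. -180.]]
well corrected [[0.56740122 0.11012322 0.076     ]]
```

View pics/e.png

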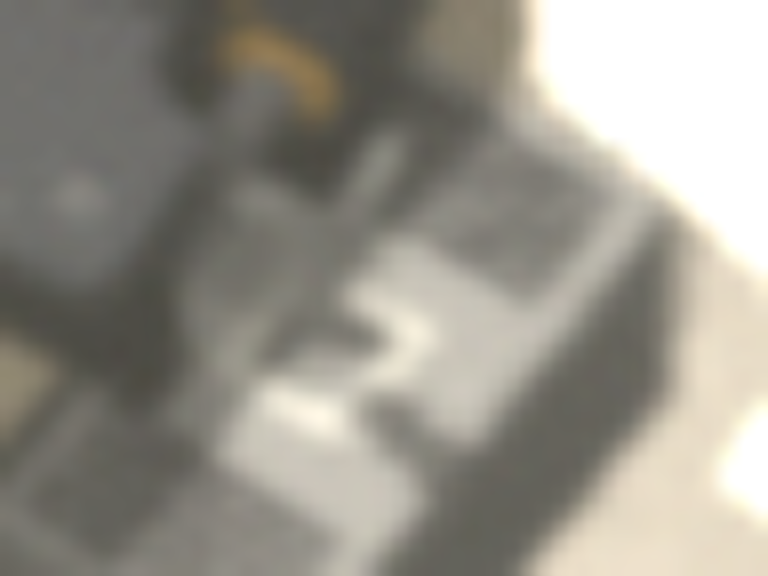

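```bash
python3 -c "
from h import *
import pickle
t,s=pickle.load(open('2.pkl','rb'))
st=telemetry.read_state();p=np.array(st['position']);R=np.array(st['tcp_rot'])
x0,y0,k=228,185,16
pr=lambda q:((proj(s,q)-[x0,y0])*k).round().astype(int).tolist()
for sg in(-1,1):
  for a in(.011,.026):
    print('finger',sg,a,pr([p+R@[dx,sg*a,-dz] for dz in(0,.05) for dx in(-.01,.01)]))
th=np.linspace(0,2*np.pi,13)[:-1]
i=s['pixels'][y0:y0+36,x0:x0+48]
i=cv2.resize(cv2.convertScaleAbs(i,alpha=1.4),None,fx=k,fy=k,interpolation=cv2.INTER_CUBIC)
def ring(r,h,c): cv2.polylines(i,[np.array(pr([p+[r*np.cos(a),r*np.sin(a),h-.0807] for a in th]))],True,c,1)
ring(.004,0,(0,0,255));ring(.004,.055,(0,0,255));ring(.014,.055,(0,255,0));ring(.014,.061,(0,255,0))
for sg in(-1,1):
  cv2.polylines(i,[np.array(pr([p+R@[dx,sg*a,0] for dx,a in((-.01,.011),(.01,.011),(.01,.026),(-.01,.026))]))],True,(255,0,0),2)
u=np.array([-.18,-.984,0]);v=np.array([.984,-.18,0]);w=np.array([.5652,.1104,.076])
cv2.polylines(i,[np.array(pr([w+.008*(a*u+b*v) for a,b in((1,1),(1,-1),(-1,-1),(-1,1))]))],True,(0,255,255),1)
cv2.imwrite('pics/f.png',i)"
```

```text
finger -1 0.011 [[313, 143], [189, 83], [292, -48], [161, -110]]
finger -1 0.026 [[257, 226], [132, 165], [233, 38], [102, -25]]
finger 1 0.011 [[393, 24], [269, -35], [376, -172], [246, -233]]
finger 1 0.026 [[446, -56], [323, -114], [433, -254], [304, -315]]
```

View pics/f.png

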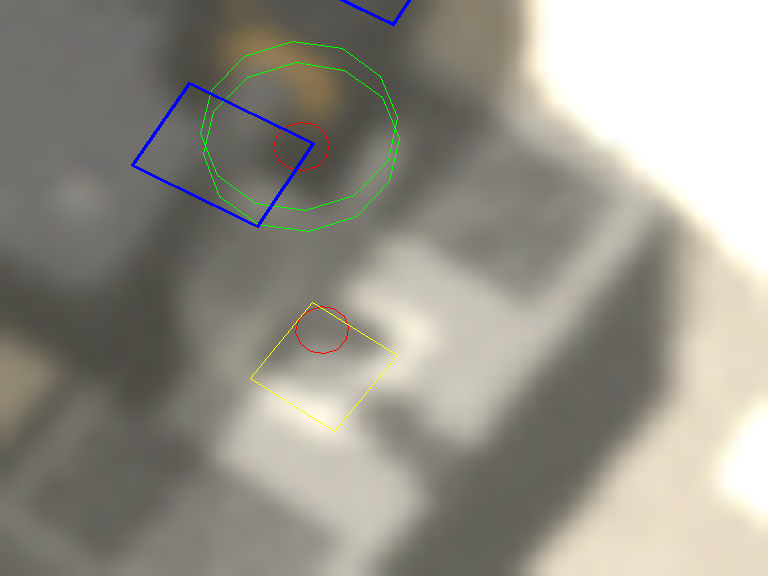

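The overlay of the expected geometry matches the side view: the collar's lit edge is at about (390,170) in this crop. The well's dark patch is at (330,340), which puts the well about 2 mm further in +x than the top view did. I'm correcting by 1.5 mm and entering the well gently.

Request:
servo_tool(targets=[[[0, 0.0015, 0], [0, 0, 0]], [[0, 0.0015, 0.004], [0, 0, 0]], [[0, 0.0015, 0.008], [0, 0, 0]], [[0, 0.0015, 0.012], [0, 0, 0]], [[0, 0.0015, 0.015], [0, 0, 0]], [[0, 0.0015, 0.018], [0, 0, 0]], [[0, 0.0015, 0.018], [0, 0, 0]]])

```text
time_s: 9.3
position: [0.5666, 0.1101, 0.1492]
tcp_rot: [[0.076, 0.997, -0.001], [0.997, -0.076, 0.0], [-0.0, -0.001, -1.0]]
force: [-0.1, -0.3, -1.5]
opening: 0.251
```

The tip is at z ≈ 0.0685 with no contact force, so it is inside the well. Next I press.

Request:
servo_tool(targets=[[[0, 0, 0.002], [0, 0, 0]], [[0, 0, 0.004], [0, 0, 0]], [[0, 0, 0.006], [0, 0, 0]], [[0, 0, 0.008], [0, 0, 0]], [[0, 0, 0.0095], [0, 0, 0]], [[0, 0, 0.0105], [0, 0, 0]], [[0, 0, 0.0105], [0, 0, 0]], [[0, 0, 0.0105], [0, 0, 0]]])

```text
time_s: 10.3
position: [0.567, 0.1101, 0.1392]
tcp_rot: [[0.076, 0.997, 0.001], [0.997, -0.076, -0.0], [-0.0, 0.001, -1.0]]
force: [-0.4, 0.0, 2.4]
opening: 0.251
```

Request:
servo_tool(targets=[[[0, 0, 0.0005], [0, 0, 0]], [[0, 0, 0.001], [0, 0, 0]], [[0, 0, 0.001], [0, 0, 0]], [[0, 0, 0.001], [0, 0, 0]]])

```text
time_s: 10.8
position: [0.567, 0.11, 0.1383]
tcp_rot: [[0.076, 0.997, 0.0], [0.997, -0.076, -0.0], [-0.0, 0.0, -1.0]]
force: [-0.2, -0.5, 6.3]
opening: 0.253
```

It is on the stop at about 7 N. Now pushing outward along -100.4°, which is (-0.994, -0.105) in the tool frame.

Request:
servo_tool(targets=[[[-0.003, 0, 0], [0, 0, 0]], [[-0.007, -0.0007, 0], [0, 0, 0]], [[-0.011, -0.0012, 0], [0, 0, 0]], [[-0.015, -0.0016, 0], [0, 0, 0]], [[-0.019, -0.002, 0], [0, 0, 0]], [[-0.023, -0.0024, 0], [0, 0, 0]], [[-0.027, -0.0028, 0], [0, 0, 0]], [[-0.031, -0.0033, 0], [0, 0, 0]], [[-0.035, -0.0037, 0], [0, 0, 0]], [[-0.039, -0.0041, 0], [0, 0, 0]], [[-0.042, -0.0044, 0], [0, 0, 0]], [[-0.042, -0.0044, 0], [0, 0, 0]]])

```text
time_s: 12.3
position: [0.5593, 0.0684, 0.1383]
tcp_rot: [[0.076, 0.997, 0.0], [0.997, -0.076, 0.0], [0.0, 0.0, -1.0]]
force: [-0.6, 0.5, 6.0]
opening: 0.254
```

```bash
python3 -c "
from h import *
delta([.567,.110,.1382],-4.35)
t=snap('top','t3.png');s=snap('side','s3.png')
f=lambda i,x,y,w,h,k:cv2.resize(i['pixels'][y:y+h,x:x+w],None,fx=k,fy=k,interpolation=cv2.INTER_CUBIC)
cv2.imwrite('pics/g.png',f(s,205,170,95,75,8))"
```

```text
t 12.3 pos [0.5593 0.0684 0.1383] jaw -4.378108508786245 z [ 0.0002  0.0003 -1.    ] F [-0.5801  0.5016  6.0071] open 0.25428136549443436
tool shift [0.0421 0.0045 0.0001]
turn [ 0.0002 -0.0003 -0.0005]
```

View pics/g.png

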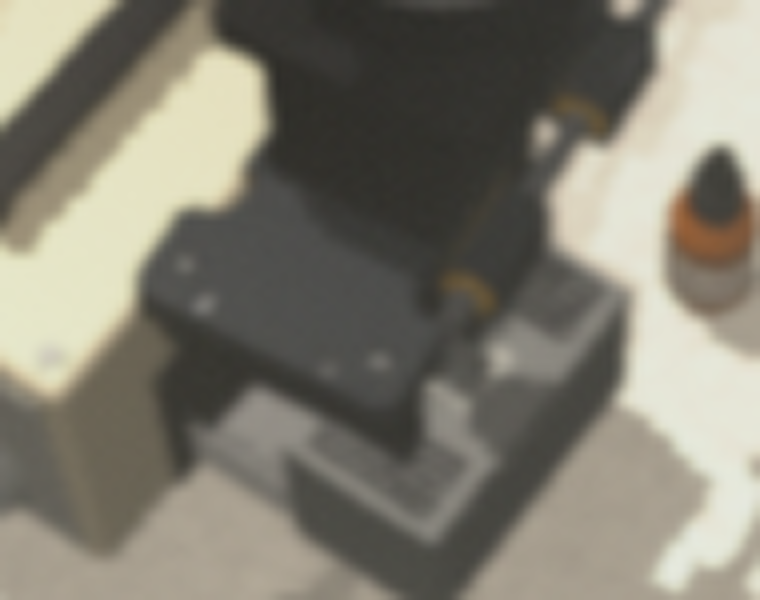

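The side view shows the drawer about 38 mm out, with the tray visible at (250,440), and the latch is still pressed at 6 N. I'm carrying on to the stop.

Request:
servo_tool(targets=[[[-0.003, -0.0003, 0], [0, 0, 0]], [[-0.007, -0.0007, 0], [0, 0, 0]], [[-0.011, -0.0012, 0], [0, 0, 0]], [[-0.015, -0.0016, 0], [0, 0, 0]], [[-0.019, -0.002, 0], [0, 0, 0]], [[-0.023, -0.0024, 0], [0, 0, 0]], [[-0.026, -0.0028, 0], [0, 0, 0]], [[-0.029, -0.0031, 0], [0, 0, 0]], [[-0.032, -0.0034, 0], [0, 0, 0]], [[-0.034, -0.0036, 0], [0, 0, 0]], [[-0.034, -0.0036, 0], [0, 0, 0]]])

```text
time_s: 13.78
position: [0.5531, 0.0353, 0.1382]
tcp_rot: [[0.077, 0.997, 0.0], [0.997, -0.077, 0.001], [0.001, 0.0, -1.0]]
force: [0.2, 2.2, 4.6]
opening: 0.25
```

Request:
servo_tool(targets=[[[-0.001, 0, 0], [0, 0, 0]], [[-0.002, 0, 0], [0, 0, 0]], [[-0.002, 0, 0], [0, 0, 0]]])

```text
time_s: 14.15
position: [0.5531, 0.0338, 0.1382]
tcp_rot: [[0.077, 0.997, 0.001], [0.997, -0.077, 0.002], [0.002, 0.001, -1.0]]
force: [1.0, 3.5, 5.1]
opening: 0.25
```

Request:
servo_tool(targets=[[[-0.001, 0, 0], [0, 0, 0]], [[-0.002, 0, 0], [0, 0, 0]], [[-0.002, 0, 0], [0, 0, 0]]])

```text
time_s: 14.52
position: [0.553, 0.0328, 0.1382]
tcp_rot: [[0.078, 0.997, 0.001], [0.997, -0.078, 0.004], [0.004, 0.001, -1.0]]
force: [0.7, 6.2, 5.5]
opening: 0.253
```

Push force has climbed to 6.2 N with the latch still held and 78.5 mm travelled including slack, so the drawer is at its stop. I'm backing off the wall and lifting straight up.

Request:
servo_tool(targets=[[[0.003, 0, 0], [0, 0, 0]], [[0.006, 0, 0], [0, 0, 0]], [[0.006, 0, -0.005], [0, 0, 0]], [[0.006, 0, -0.012], [0, 0, 0]], [[0.006, 0, -0.02], [0, 0, 0]], [[0.006, 0, -0.035], [0, 0, 0]], [[0.006, 0, -0.05], [0, 0, 0]], [[0.006, 0, -0.065], [0, 0, 0]], [[0.006, 0, -0.074], [0, 0, 0]], [[0.006, 0, -0.078], [0, 0, 0]], [[0.006, 0, -0.078], [0, 0, 0]]])

```text
time_s: 15.9
position: [0.5531, 0.0369, 0.2162]
tcp_rot: [[0.076, 0.997, 0.0], [0.997, -0.076, -0.0], [0.0, 0.0, -1.0]]
force: [-0.8, -0.5, -1.6]
opening: 0.247
```

```bash
python3 -c "
from h import *
delta([.5539,-.1848,.2162],-4.35)"
```

```text
t 15.9 pos [0.5531 0.0369 0.2162] jaw -4.3555124980243765 z [ 0.0001 -0.     -1.    ] F [-0.8473 -0.5245 -1.6229] open 0.24733563860740343
tool shift [-0.221   0.0176 -0.    ]
turn [ 0.0001 -0.     -0.0001]
```

Request:
servo_tool(targets=[[[-0.015, 0.001, 0], [0, 0, 0]], [[-0.045, 0.0035, 0], [0, 0, 0]], [[-0.08, 0.0065, 0], [0, 0, 0]], [[-0.115, 0.009, 0], [0, 0, 0]], [[-0.15, 0.012, 0], [0, 0, 0]], [[-0.18, 0.0145, 0], [0, 0, 0]], [[-0.205, 0.0165, 0], [0, 0, 0]], [[-0.217, 0.0173, 0], [0, 0, 0]], [[-0.221, 0.0176, 0], [0, 0, 0]], [[-0.221, 0.0176, 0], [0, 0, 0]]])

```text
time_s: 17.15
position: [0.5537, -0.1844, 0.2158]
tcp_rot: [[0.076, 0.997, -0.001], [0.997, -0.076, 0.001], [0.001, -0.001, -1.0]]
force: [-0.4, 0.4, -1.7]
opening: 0.248
```

Request:
servo_tool(targets=[[[0, 0, 0.015], [0, 0, 0]], [[0, 0, 0.035], [0, 0, 0]], [[0, 0, 0.05], [0, 0, 0]], [[0, 0, 0.058], [0, 0, 0]], [[0, 0, 0.063], [0, 0, 0]], [[0, 0, 0.063], [0, 0, 0]]])

```text
time_s: 17.9
position: [0.554, -0.1848, 0.1529]
tcp_rot: [[0.076, 0.997, -0.0], [0.997, -0.076, 0.0], [0.0, -0.0, -1.0]]
force: [-0.4, -0.3, -1.9]
opening: 0.248
```

```bash
python3 -c "
from h import *
delta([.5539,-.1848,.0907],-4.35)
t=snap('top','t4.png');s=snap('side','s4.png')
p=np.array(telemetry.read_state()['position'])
print(proj(s,p-[0,0,.0807]))
f=lambda i,x,y,w,h,k:cv2.resize(i['pixels'][y:y+h,x:x+w],None,fx=k,fy=k,interpolation=cv2.INTER_CUBIC)
cv2.imwrite('pics/i.png',np.hstack([f(t,180,150,100,110,3.6),f(s,340,220,60,66,6)]))"
```

```text
t 17.9 pos [ 0.554  -0.1848  0.1529] jaw -4.349171502326501 z [-0.0001  0.0001 -1.    ] F [-0.393  -0.2504 -1.8751] open 0.24793815463548746
tool shift [-0.0001 -0.0001  0.0622]
turn [-0.0001 -0.0001  0.    ]
[[361.4572 259.2207]]
```

View pics/i.png

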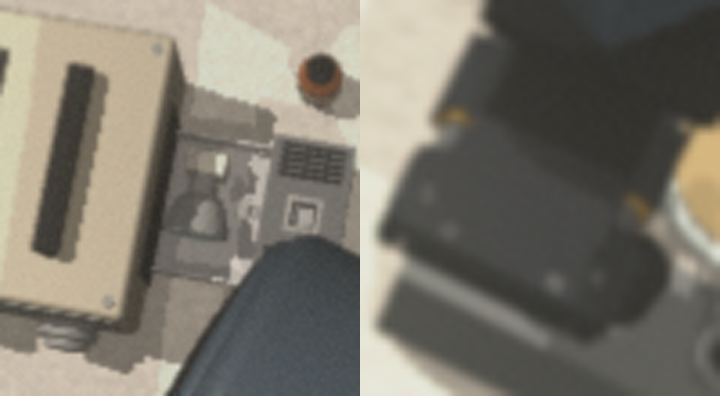

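The top view shows the drawer out with the lamp bare and the well at (264,209). The gripper hides the hole, so I'm inserting gently and watching the force.

Request:
servo_tool(targets=[[[0, 0, 0.004], [0, 0, 0]], [[0, 0, 0.007], [0, 0, 0]], [[0, 0, 0.01], [0, 0, 0]], [[0, 0, 0.013], [0, 0, 0]], [[0, 0, 0.013], [0, 0, 0]]])

```text
time_s: 18.62
position: [0.5537, -0.1847, 0.1397]
tcp_rot: [[0.076, 0.997, -0.001], [0.997, -0.076, 0.0], [0.0, -0.001, -1.0]]
force: [-0.5, -0.1, -0.6]
opening: 0.25
```

```bash
python3 -c "
from h import *
delta([.5539,-.1848,.0907],-4.35)
import pickle
t=pickle.load(open('top0.pkl','rb'))
print(np.linalg.norm(atz(t,[(263.9,209.2)],.076)-atz(t,[(234.8,204.8)],.076)))"
```

```text
t 18.625 pos [ 0.5537 -0.1847  0.1397] jaw -4.355149278113925 z [-0.0007  0.0004 -1.    ] F [-0.4992 -0.1119 -0.6401] open 0.2497254976752047
tool shift [-0.0001  0.0002  0.049 ]
turn [-0.0007 -0.0003 -0.0001]
0.07133892184786762
```

The tip is 6 mm into the hole with no force, so I continue down to the seat.

Request:
servo_tool(targets=[[[0, 0, 0.006], [0, 0, 0]], [[0, 0, 0.012], [0, 0, 0]], [[0, 0, 0.018], [0, 0, 0]], [[0, 0, 0.024], [0, 0, 0]], [[0, 0, 0.03], [0, 0, 0]], [[0, 0, 0.036], [0, 0, 0]], [[0, 0, 0.041], [0, 0, 0]], [[0, 0, 0.045], [0, 0, 0]], [[0, 0, 0.047], [0, 0, 0]], [[0, 0, 0.048], [0, 0, 0]], [[0, 0, 0.048], [0, 0, 0]]])

```text
time_s: 20.0
position: [0.554, -0.1848, 0.0921]
tcp_rot: [[0.076, 0.997, 0.0], [0.997, -0.076, -0.0], [-0.0, 0.0, -1.0]]
force: [0.7, 0.2, -1.1]
opening: 0.249
```

Request:
servo_tool(targets=[[[0, 0, 0.001], [0, 0, 0]], [[0, 0, 0.0015], [0, 0, 0]], [[0, 0, 0.0015], [0, 0, 0]]])

```text
time_s: 20.38
position: [0.554, -0.1848, 0.0907]
tcp_rot: [[0.076, 0.997, 0.0], [0.997, -0.076, -0.0], [-0.0, 0.0, -1.0]]
force: [-0.2, 0.9, -0.2]
opening: 0.248
```

Request:
servo_tool(targets=[[[0, 0, 0], [0, 0, 0]], [[0, 0, 0], [0, 0, 0]], [[0, 0, 0], [0, 0, 0]], [[0, 0, 0], [0, 0, 0]], [[0, 0, 0], [0, 0, 0]], [[0, 0, 0], [0, 0, 0]]], gripper=0.05)

```text
time_s: 21.12
position: [0.554, -0.1848, 0.0905]
tcp_rot: [[0.076, 0.997, -0.0], [0.997, -0.076, -0.0], [-0.0, -0.0, -1.0]]
force: [0.7, 0.1, 0.3]
opening: 0.573
```

Request:
servo_tool(targets=[[[0, 0, -0.01], [0, 0, 0]], [[0, 0, -0.03], [0, 0, 0]], [[0, 0, -0.055], [0, 0, 0]], [[0, 0, -0.085], [0, 0, 0]], [[0, 0, -0.115], [0, 0, 0]], [[0, 0, -0.14], [0, 0, 0]], [[0, 0, -0.15], [0, 0, 0]]])

```text
time_s: 22.0
position: [0.5547, -0.1852, 0.2429]
tcp_rot: [[0.076, 0.997, 0.003], [0.997, -0.076, -0.002], [-0.002, 0.003, -1.0]]
force: [-0.0, -0.8, -0.4]
opening: 0.576
```

Request:
servo_tool(targets=[[[0, -0.01, 0], [0, 0, 0]], [[0, -0.03, 0], [0, 0, 0]], [[0, -0.055, 0], [0, 0, 0]], [[0, -0.08, 0], [0, 0, 0]], [[0, -0.105, 0], [0, 0, 0]], [[0, -0.12, 0], [0, 0, 0]], [[0, -0.125, 0], [0, 0, 0]], [[0, -0.125, 0], [0, 0, 0]]])

```text
time_s: 23.0
position: [0.4295, -0.1755, 0.2405]
tcp_rot: [[0.076, 0.997, 0.0], [0.997, -0.076, -0.0], [-0.0, 0.0, -1.0]]
force: [0.3, -0.7, 0.1]
opening: 0.571
```

```bash
python3 -c "
from h import *
delta([.5539,-.1848,.0907],-4.35)
import pickle
t=snap('top','t5.png');s=snap('side','s5.png');pickle.dump((t,s),open('5.pkl','wb'))
f=lambda i,x,y,w,h,k:cv2.resize(i['pixels'][y:y+h,x:x+w],None,fx=k,fy=k,interpolation=cv2.INTER_CUBIC)
cv2.imwrite('pics/j.png',np.hstack([f(t,190,160,100,100,3.9),f(s,330,215,100,100,3.9)]))"
```

```text
t 23.0 pos [ 0.4295 -0.1755  0.2405] jaw -4.376064869172406 z [ 0.0004 -0.0001 -1.    ] F [ 0.2502 -0.7289  0.0971] open 0.570695811350916
tool shift [0.0002 0.1247 0.1498]
turn [ 0.0004  0.     -0.0005]
```

View pics/j.png

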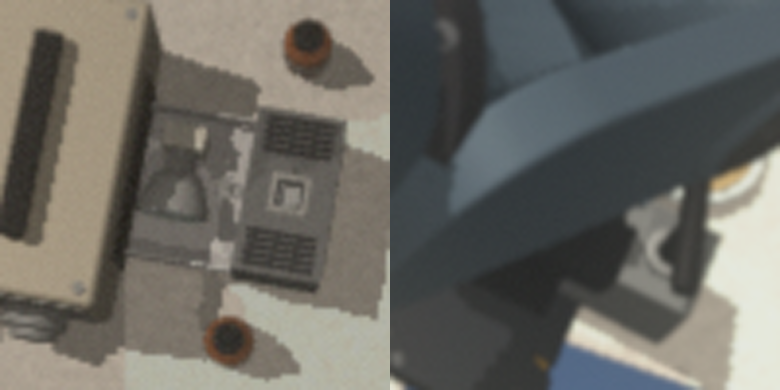

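The top view shows the drawer out with the well at (264.4,209.7) and both droppers upright. The arm blocks the side view of the stand, so I'm moving it clear and measuring the drawer travel by image registration.

Request:
servo_tool(targets=[[[0.015, 0, 0], [0, 0, 0]], [[0.045, 0, 0], [0, 0, 0]], [[0.08, 0, 0], [0, 0, 0]], [[0.115, 0, 0], [0, 0, 0]], [[0.15, 0, 0], [0, 0, 0]], [[0.185, 0, 0], [0, 0, 0]], [[0.22, 0, 0], [0, 0, 0]], [[0.255, 0, 0], [0, 0, 0]], [[0.29, 0, 0], [0, 0, 0]], [[0.315, 0, 0], [0, 0, 0]], [[0.325, 0, 0], [0, 0, 0]], [[0.325, 0, 0], [0, 0, 0]]])

```text
time_s: 24.6
position: [0.4537, 0.1494, 0.2404]
tcp_rot: [[0.074, 0.997, -0.0], [0.997, -0.074, -0.0], [-0.0, -0.0, -1.0]]
force: [-0.8, -0.3, 0.6]
opening: 0.573
```

```bash
python3 -c "
from h import *
import pickle
delta([.43,.15,.24],-4.35)
t0=pickle.load(open('top0.pkl','rb'));t5,_=pickle.load(open('5.pkl','rb'))
U=np.array([-.1805,-.9836,0]);V=np.array([.9836,-.1805,0]);W=np.array([.566,.110,.076])
def rect(c,w):  # plan view of block-top plane, 0.5 mm/px, box axes
    a,b=np.meshgrid(np.arange(-10,125,.5)*1e-3,np.arange(-60,60,.5)*1e-3)
    P=W+a.ravel()[:,None]*U+b.ravel()[:,None]*V
    m=proj(c,P).reshape(a.shape+(2,)).astype(np.float32)
    return cv2.remap(cv2.cvtColor(c['pixels'],cv2.COLOR_BGR2GRAY),m[...,0],m[...,1],cv2.INTER_CUBIC)
g=lambda i:cv2.magnitude(cv2.Sobel(i,5,1,0),cv2.Sobel(i,5,0,1))
a=cv2.GaussianBlur(rect(t0,0),(0,0),1.5);b=cv2.GaussianBlur(rect(t5,0),(0,0),1.5)
for nm,(x0,x1,y0,y1) in dict(all=(0,80,20,220),well=(0,45,95,145),edge=(50,80,30,210)).items():
    r=cv2.matchTemplate(g(b),g(a)[y0:y1,x0:x1],cv2.TM_CCOEFF_NORMED);_,q,_,l=cv2.minMaxLoc(r);print(nm,q,(l[0]-x0)*.5,(l[1]-y0)*.5)
t=snap('top','t6.png');s=snap('side','s6.png')
f=lambda i,x,y,w,h,k:cv2.resize(i['pixels'][y:y+h,x:x+w],None,fx=k,fy=k,interpolation=cv2.INTER_CUBIC)
cv2.imwrite('pics/k.png',np.hstack([f(t,325,155,100,100,3.9),f(s,330,215,100,100,3.9)]))"
```

```text
t 24.6 pos [0.4537 0.1494 0.2404] jaw -4.250401089562333 z [-0.0003 -0.0003 -1.    ] F [-0.8323 -0.2598  0.5712] open 0.5732185479228092
tool shift [-0.0011 -0.0237  0.0005]
turn [-0.0003  0.0003  0.0017]
all 0.47068750858306885 73.5 0.0
well 0.4452156722545624 0.0 -9.0
edge 0.4012858271598816 73.5 0.0
```

View pics/k.png

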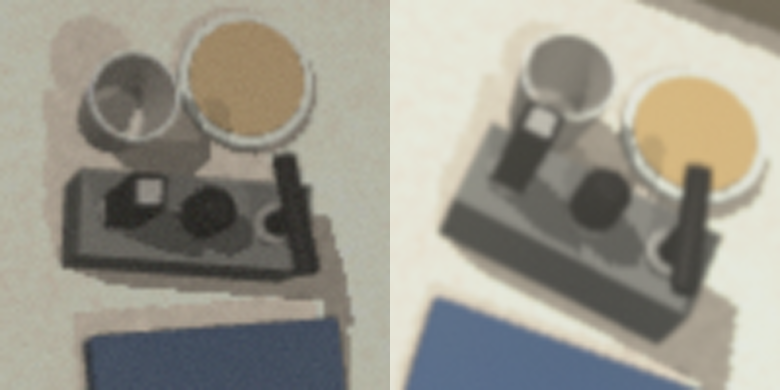

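The pin tool stands as it did at first, with its top at (363.5,204.0) against (363.4,203.9) before. Registration puts the drawer 73.5 mm out, and the arm is clear of everything. Handing in.

```bash
python3 -c "
from h import *
print(order.hand_in())"
```

```text
the job is handed in; nothing more can be done
None
```

I handed the job in at about 24.7 s of the 58 s allowed; the system gave no verdict.

**What I did:**
- I took the pin tool from the stand and pressed the latch onto its stop with about 6–7 N.
- I pushed the drawer out with the same pin until the push force climbed to 6 N at the stop, with the latch still pressed.
- I then put the pin tool back in its hole and moved the arm clear.

**Last checks:**
- **Drawer:** Matching the top pictures before and after puts it 73.5 mm out. My readings of the well by eye gave 71–72 mm. Both are above the 66 mm limit.
- **Failed match:** A separate match on the well alone locked onto the wrong spot and gave 0 mm, so I ignored it.
- **Pin tool:** Its top is within 0.2 pixels of where it was at the start, and it was released at the height where I picked it up.
- **Bystanders:** Both droppers were upright and clear in the picture before last, and everything around the stand looked unmoved in the last one. The reagent bottle was not in either of these final crops, but the arm never came near it.
- **Latch:** I had no direct reading that it sprang up. The pad shows light in the well and nothing is resting on it.

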